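Shim the roll stand's spindle

ROBOT

A 6-joint arm with a two-finger parallel gripper is mounted at the origin on the work surface. World frame = base frame: x ahead of the robot, y to its left, z up, the work surface at z = 0. Lengths are in mm, angles in degrees, forces in N, time in s.
With the tool pointing down it reaches from about 350 to 875 mm from the base axis. Payload 4.2 kg.
Tool frame: the origin (TCP) lies between the finger pads; the fingertips stand 19 mm ahead of it and the grasp point (between the pads) is the TCP (arm.tips_ahead is the z of the fingertips in the tool frame, in mm); z points along the fingers, y is the line along which they close (so a half turn about z gives the same grasp; the last joint's range is limited). The gripper opens to 85 mm and grips with 20 to 120 N. Pads are 22 mm wide; open, the fingers measure 114 mm over their backs; the gripper's body (76 mm by 85 mm) begins 54 mm behind the grasp point. The pads swing forward as they close: fully open they stand 13 mm farther back than shut.
Start: joints at [-58.293, 22.042, 0.453, 0, -68.411, -14.817], TCP at [181.609, -598.011, 250.312] pointing down, gripper open.
Joint ranges: [-179.83, 179.83], [-69.29, 118.12], [-61.27, 80.66], [-181.25, 117.63], [-171.15, -9.14], [-177.46, 177.46]. Speed limits (degrees/s): [159.86, 159.86, 180, 180, 180, 180].

INTERFACE

Orientations are given as [roll, pitch, yaw] about the fixed x, y, z axes, in that order (R = Rz(yaw) Ry(pitch) Rx(roll)).
In Python, from bench import arm, cams, order gives the robot as it stands.
- The arm moves only by the tool drive_tool, never from a script. Its argument "commands" is a list of rows, each an object with "delta_pos": the shift along the tool's x, y, z in m, a list of three; "roll": the turn about the tool's z in rad. In form: [{"delta_pos": [dx, dy, dz], "roll": roll}, ...]. A call has 1 to 20 rows; each row shifts and turns the commanded pose from where the row before left it, along the tool's axes as they then stand; what a row does not reach is not made up. A row lasts 1/12 s, in which the tool goes at most 41.7 mm and 7.16 degrees, less where a joint would pass 70% of its speed; a pose out of reach is approached as far as the arm can. A call is refused whole if a number of a shift passes 0.0417 or a number of a turn 0.125, either way. A call with a gripper value outside its range is refused whole. "jaw" is the opening, from 0 (shut) to 1 (fully open), set as the call begins (left out, the last holds). The fingers move at their own pace and stop on an object; "squeeze" is the grip in N (left out, the last holds). Time passes only in rows, so rows that do not move let the fingers close. It gives the time, the measured TCP pose, the force, the opening and the grip force at its end, in the units of the state.
- arm.observe(): the state, without advancing time (a new reading comes with each control period).
- cams.capture(name): name is "side" or "top"; returns (picture, depth): 400x640x3 uint8, blue, green, red; 400x640 float32, mm along the optical axis (not along the pixel's ray), 0 where there is no reading.
- cams.calibration(name): a dict with "mtx" (3x3 intrinsics, pixels), "R" (3x3) and "t" (3): a world point X has camera coordinates R X + t. Camera axes: x right, y down, z forward; pixel columns grow to the right and rows downward; lengths in mm; the calibration is good to about 2 mm. A picture is of the moment at which its call begins. calibration takes no time and is no camera call.
- order.finish_job(): hands the job in; it is judged then, once.
The state is a dict: "t": time; "joint_positions": joint angles; "joint_vel": joint speeds; "joint_efforts": joint torques, N m; "ee_pos": TCP position; "tcp_rot": TCP orientation; "ft_force": force on the tool from outside, world axes, zero at the start; "wrist_torque": the same for the moment, N m; "opening": finger opening in mm; "grasp_force": force on a finger pad.
Only numpy, scipy, OpenCV 4.12 (cv2) and the standard library are available. Lean on these libraries where they do the work, as an engineer would, in place of code of your own. Each camera call takes 0.05 s, during which the arm holds its last target. There are 200 camera calls.

TASK

Thread the three aluminium spacers onto the upright spindle of the roll stand, one at a time: the thickest first, then the middle one, then the thinnest on top. The spindle stands somewhere along the slot of its base plate and its spring leaves drag in the bore, so feel your way on and press every spacer fully home, flat on what is below it, without forcing anything or shifting the tape, carton or mug.

Things in the scene. Friction and masses are not known exactly. Their poses are not given: they have to be found in the camera images.
- stand: roll stand, fixed to the bench: dark steel plate 170 x 110 x 12 mm carrying an upright bright steel spindle. Origin at the centre of the plate's underside, on the bench; x runs along the 170 mm side and its slot, z up. Contact of a spacer or the gripper with the stand must stay under 45 N, of which the leaves' own squeeze takes up to 15
- slot_mid (a point): middle of the plate's slot, on the plate's top. The spindle's axis stands anywhere from 18 mm behind to 18 mm ahead of this point along the plate's x, within 1 mm across; its place is NOT measured. Its clamp holds about 15 N along the slot and slides beyond that; across the slot it is rigid. Its foot flange, 46 mm in diameter, has its top, the spacers' seat, 20 mm above the bench
- tip_level (a point): point above the slot's middle, level with the spindle's flat tip, 83 mm above the bench. Post 27.5 mm in diameter, tip chamfer 1.5 mm wide, 2 mm high. Three sprung leaves (on the plate's +y and -y sides) slope out going down to 4 mm off the post, lower ends 28, 47, 64 mm above the bench: they drag on a spacer with about 2 to 12 N, keep it from falling home, hinder pulling it off
- thick_c (a point): spacer ring of plain bare aluminium, flat on the mat at the start; outer diameter 56 mm, bore 30 mm, height (thickness) 24 mm, the thickest: goes on first, lowest. Point at its centre, half-way up and on the axis; z is its axis. Its mass is 35 to 170 g
- middle_c (a point): spacer ring of plain bare aluminium, flat on the mat at the start; outer diameter 56 mm, bore 30 mm, height (thickness) 17 mm, the middle one: goes on second. Point at its centre, half-way up and on the axis; z is its axis. Its mass is 35 to 170 g
- thin_c (a point): spacer ring of plain bare aluminium, flat on the mat at the start; outer diameter 56 mm, bore 30 mm, height (thickness) 11 mm, the thinnest: goes on last, on top. Point at its centre, half-way up and on the axis; z is its axis. Its mass is 35 to 170 g
- mat: black rubber mat 190 x 300 x 3 mm, fixed to the bench, on which the three spacers lie in any arrangement, their centres at least 100 mm apart; origin at the centre of its underside
- tape_c (a point): bystander: roll of packing tape lying flat, 100 mm in diameter, 48 mm high; point at its centre
- carton_c (a point): bystander: closed carton 100 x 140 x 60 mm; point at its centre
- mug_c (a point): bystander: white mug 80 mm in diameter, 90 mm high; point at its centre
There are look-alikes about, which are no part of the job. Leave any brown or turquoise look-alike of the part that bears middle_c alone.

How it is judged (in metres and radians):
On the way, in this order (a step that is already met when the one before it is completed fails the run):
1. the thickest spacer is on the spindle, fully home on the flange (z of thick_c in the frame of stand between 0.03 and 0.034 m and y of thick_c in the frame of stand between -0.006 and 0.006 m and x of thick_c in the frame of stand between -0.027 and 0.027 m and angle between the z axis of thick_c and the z axis of stand, either way round below 0.09 rad), for 0.2 s.
2. the middle spacer is on the spindle, fully home on the thickest (all of step 1 and z of middle_c in the frame of stand between 0.0505 and 0.055 m and y of middle_c in the frame of stand between -0.006 and 0.006 m and x of middle_c in the frame of stand between -0.027 and 0.027 m and angle between the z axis of middle_c and the z axis of stand, either way round below 0.09 rad), for 0.2 s.
3. the thinnest spacer is on the spindle, fully home on the middle one (all of step 2 and z of thin_c in the frame of stand between 0.0645 and 0.0695 m and y of thin_c in the frame of stand between -0.006 and 0.006 m and x of thin_c in the frame of stand between -0.027 and 0.027 m and angle between the z axis of thin_c and the z axis of stand, either way round below 0.09 rad), for 0.2 s.
At the end, for the whole second after the job is handed in: All three spacers on the spindle, level within 5 degrees and at rest: thickest lowest, thinnest on top, each fully home (centres 32, 52.5 and 66.5 mm above the stand's underside, +2, +2.5, +3 or -2 mm), within 6 mm of the slot's line and 27 mm of the plate's centre along it (all of step 3 and linear speed of each of thick, middle, thin below 0.01 m/s); the robot touches nothing.
It fails at once if a spacer is pressed or knocked against the stand, its spindle or its leaves with more than 45 N (contact force between any of thick, middle, thin and stand above 45 N).
It fails at once if one spacer is pressed on another with more than 45 N (contact force between thick and middle above 45 N or contact force between any of middle, thick and thin above 45 N).
It fails at once if the robot pushes on the stand or spindle with more than 45 N (contact force between any of the arm, the fingers and stand above 45 N).
It fails at once if the tape, carton or mug is shifted by more than 30 mm (distance of any of tape_c, carton_c, mug_c from where it was at the start of the episode above 0.03 m).
It also fails if it takes over 72 s, if anything falls off the work surface, if the arm or the gripper's body presses on something with over 40 N, if the wrist force passes 120 N, or if a joint passes its speed limit or range.

## Working session

There is one attempt and no reset: what is moved stays moved. The work goes in short steps, Python scripts to look and compute and a tool call to move; the robot and the scene stay as the last step left them, time stands still between calls to the robot, and variables do not carry over. Pictures are saved under pics/ and viewed, at most 10 in all, crops included, and the job is handed in when it is done.

Besides the shell and the picture viewer there is one more tool, called after "Request:" as name(argument=value, ...), one argument or row to a line, values as JSON. drive_tool: Moves the arm, as the interface text tells. Its arguments: {"type":"object","properties":{"commands":{"type":"array","items":{"type":"object","properties":{"delta_pos":{"type":"array","items":{"type":"number"}},"roll":{"type":"number"}}}},"jaw":{"type":"number"},"squeeze":{"type":"number"}},"required":["commands"]}

```bash
mkdir -p pics; ls; python3 - <<'E'
from bench import arm,cams,order
import cv2,numpy as np
for n in("side","top"):
    p,d=cams.capture(n); cv2.imwrite(f"pics/{n}0.png",p); np.save(f"{n}0.npy",d)
    c=cams.calibration(n); print(n,np.round(c["mtx"],1).tolist(),np.round(c["R"],3).tolist(),np.round(c["t"],1).tolist(), (-np.array(c["R"]).T@np.array(c["t"])).round())
s=arm.observe();print(s)
E
```

```text
pics
side [[460.3, 0.0, 319.2], [0.0, 460.3, 190.6], [0.0, 0.0, 1.0]] [[-0.792, -0.61, 0.004], [-0.467, 0.602, -0.647], [0.392, -0.515, -0.762]] [449.2, 323.3, 961.6] [130. 574. 940.]
top [[416.9, 0.0, 322.4], [0.0, 416.9, 201.5], [0.0, 0.0, 1.0]] [[-0.025, -1.0, 0.015], [-0.988, 0.023, -0.15], [0.149, -0.018, -0.989]] [-31.0, 603.6, 1048.4] [ 439.  -26. 1127.]
{'t': 0.1, 'joint_positions': array([-5.82937048e+01,  2.20862989e+01,  3.87402161e-01, -2.48533544e-02,
       -6.84115142e+01, -1.48170071e+01]), 'joint_vel': array([-0.08271075, -0.18696828,  0.15122738,  0.15204958,  0.08294867,
        0.05927159]), 'joint_efforts': array([-5.15077390e-04, -3.93320346e+01,  1.88929027e+01,  4.19795752e+00,
       -2.57539847e-03,  1.04256307e-05]), 'ee_pos': array([ 181.45644534, -597.57057334,  249.33132934]), 'tcp_rot': array([ 1.79887353e+02, -5.91180472e-03, -1.63119873e+02]), 'ft_force': array([-0.37989441, -0.80527078,  0.40280167]), 'wrist_torque': array([-0.00364817,  0.06428458, -0.04334656]), 'grasp_force': 0.0, 'opening': 85.5904308194582}
```

View pics/top0.png

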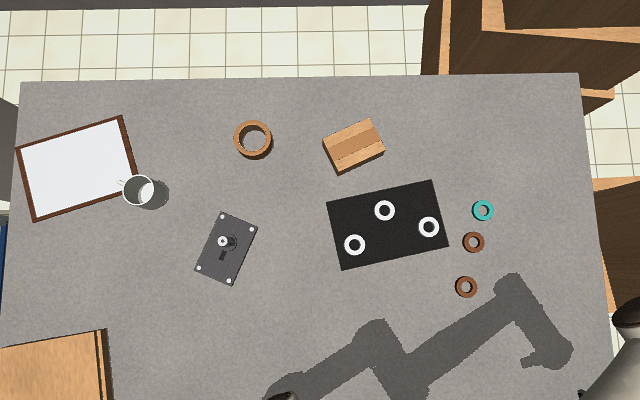

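View pics/side0.png

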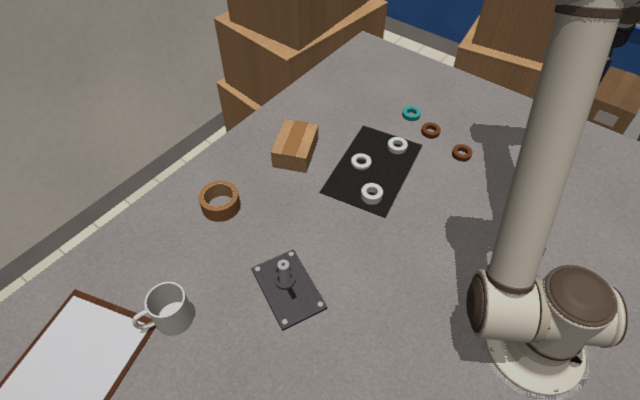

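The top view shows three plain rings on the mat at (354,244), (384,210) and (428,227). The look-alikes are off the mat: turquoise (483,210) and brown (473,242) and (466,287). The spindle tip is near (222,241). I'll enlarge these to confirm.

```bash
python3 - <<'E'
import cv2,numpy as np
t=cv2.imread("pics/top0.png");s=cv2.imread("pics/side0.png")
def c(im,x,y,w,h,k): return cv2.resize(im[y:y+h,x:x+w],None,fx=k,fy=k,interpolation=cv2.INTER_CUBIC)
# each 400x300 at k=... 
m=np.vstack([np.hstack([c(t,320,170,133,100,3),c(s,320,120,133,100,3)]),np.hstack([c(t,190,200,80,60,5)[:, :399],c(s,245,245,100,75,4)[:, :399]])])
print(m.shape)
cv2.imwrite("pics/crop1.png",m)
E
```

```text
(600, 798, 3)
```

View pics/crop1.png

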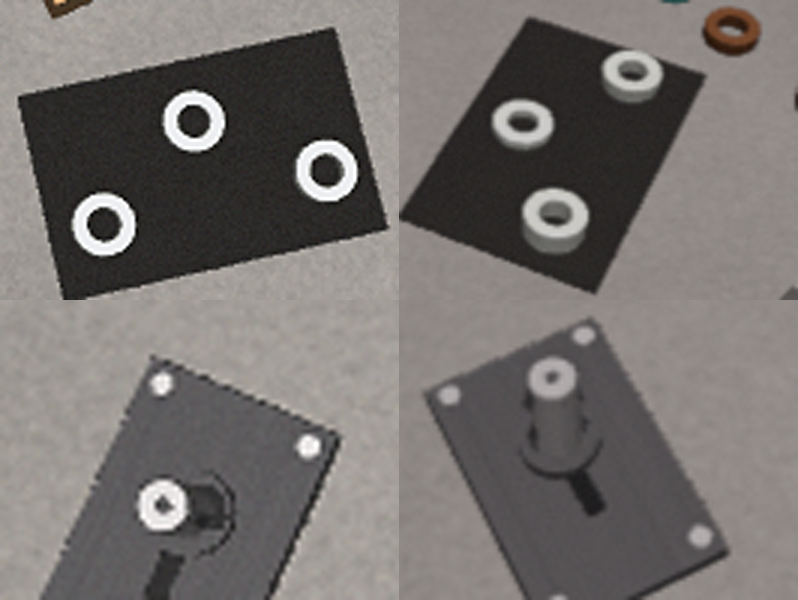

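The crop shows the thickest ring at top px (354,244), side px (505,192 in the crop frame), with the tallest wall. The middle one is at the right (428,227) and the thinnest at (384,210), with the shortest wall. All three are bare aluminium, and the brown and turquoise ones are left out. The spindle tip is at about top (222.4,241) and side (283,264.5). Next I'll measure with sub-pixel centroids from both views.

```bash
cat > h.py <<'E'
import cv2,numpy as np
from bench import arm,cams,order
C={n:cams.calibration(n) for n in("side","top")}
def proj(n,X):
    c=C[n];p=(np.array(c["R"])@np.atleast_2d(X).T+np.array(c["t"])[:,None]);q=np.array(c["mtx"])@p
    return (q[:2]/q[2]).T
def tri(ut,us):
    P=[np.array(C[n]["mtx"])@np.c_[C[n]["R"],C[n]["t"]] for n in("top","side")]
    X=cv2.triangulatePoints(P[0],P[1],np.array(ut,float).reshape(2,1),np.array(us,float).reshape(2,1))[:,0]
    return X[:3]/X[3]
def plane(n,u,z):
    c=C[n];R=np.array(c["R"]);o=-R.T@np.array(c["t"]);d=R.T@np.linalg.inv(c["mtx"])@np.array([u[0],u[1],1.]);return o+d*(z-o[2])/d[2]
def tool_delta(dw,yaw):  # world mm -> tool m, tool pointing down (roll 180)
    a=np.radians(yaw);Rz=np.array([[np.cos(a),-np.sin(a),0],[np.sin(a),np.cos(a),0],[0,0,1]])
    return (Rz@np.diag([1,-1,-1])).T@np.array(dw)/1000
def centroid(im,u,r,th):
    x,y=int(round(u[0])),int(round(u[1]));g=cv2.cvtColor(im,cv2.COLOR_BGR2GRAY)[y-r:y+r+1,x-r:x+r+1].astype(float)
    w=(g>th).astype(np.uint8);k,l,st,ce=cv2.connectedComponentsWithStats(w);i=1+st[1:,4].argmax()
    # filled outer contour ellipse
    cs,_=cv2.findContours((l==i).astype(np.uint8),cv2.RETR_EXTERNAL,cv2.CHAIN_APPROX_NONE)
    e=cv2.fitEllipse(max(cs,key=len)); return np.array(e[0])+[x-r,y-r],np.round(e[1],1),ce[i]+[x-r,y-r]
E
python3 - <<'E'
from h import *
np.set_printoptions(suppress=True,precision=1)
t=cv2.imread("pics/top0.png");s=cv2.imread("pics/side0.png")
gs=cv2.cvtColor(s,cv2.COLOR_BGR2GRAY)
print(gs[186:208:1,500:511:5].T.tolist(), gs[258:275,283].tolist(), gs[264,274:293].tolist())
for n,u,us,z in(("thick",(354,244),(372,191),27),("mid",(428,227),(397,144),20),("thin",(384,210),(361,161),14),("tip",(222.4,241),(283,264.5),83)):
    r=13 if n!="tip" else 7
    a=centroid(t,u,r,150)
    for th in(150,170,190):
        b=centroid(s,us,r,th); print(n,th,a,b,tri(a[0],b[0]))
    print(n,"planes top",plane("top",a[0],z),"side",plane("side",b[0],z))
print(arm.tips_ahead)
E
```

```text
[[82, 82, 84, 80, 82, 82, 82, 85, 83, 86, 86, 84, 81, 83, 83, 82, 84, 85, 85, 84, 84, 84], [83, 83, 82, 83, 84, 84, 82, 82, 85, 83, 83, 87, 85, 83, 82, 81, 82, 78, 76, 72, 69, 70], [72, 69, 71, 70, 68, 70, 72, 72, 74, 76, 79, 79, 82, 83, 82, 86, 86, 89, 91, 89, 92, 94]] [85, 130, 169, 172, 147, 94, 80, 109, 166, 173, 172, 136, 93, 86, 85, 88, 88] [82, 81, 85, 125, 174, 171, 166, 138, 85, 80, 113, 156, 170, 171, 159, 105, 80, 80, 82]
thick 150 (array([354.2, 244.3]), array([19.7, 20.3]), array([354.2, 244.3])) (array([371.8, 190.7]), array([15.3, 20.4]), array([371.8, 190.7])) [ 490.4 -126.2   27.5]
thick 170 (array([354.2, 244.3]), array([19.7, 20.3]), array([354.2, 244.3])) (array([371.9, 190.7]), array([14.8, 20.1]), array([371.9, 190.7])) [ 490.4 -126.2   27.4]
thick 190 (array([354.2, 244.3]), array([19.7, 20.3]), array([354.2, 244.3])) (array([371.6, 190.7]), array([14.3, 19.1]), array([371.6, 190.8])) [ 490.7 -126.1   27.3]
thick planes top [ 489.6 -126.6   27. ] side [ 491.7 -125.8   27. ]
mid 150 (array([428.4, 226.5]), array([19.1, 19.8]), array([428.4, 226.5])) (array([397.
[... 1031 characters left out ...]
3.1 -211.1   14. ]
tip 150 (array([222. , 240.6]), array([8.6, 9.5]), array([222. , 240.6])) (array([282.9, 264. ]), array([ 8.4, 10.4]), array([283. , 264.1])) [505.1 207.6  84.2]
tip 170 (array([222. , 240.6]), array([8.6, 9.5]), array([222. , 240.6])) (array([282.7, 263.9]), array([7.5, 8.4]), array([282.1, 265.8])) [505.4 207.7  84.5]Traceback (most recent call last):
  File "<stdin>", line 10, in <module>
  File "h.py", line 18, in centroid
    w=(g>th).astype(np.uint8);k,l,st,ce=cv2.connectedComponentsWithStats(w);i=1+st[1:,4].argmax()
                                                                                ~~~~~~~~~~~~~~~^^
ValueError: attempt to get argmax of an empty sequence
```

Request:
drive_tool(
  commands=[
    {"delta_pos": [0,0,0.012],"roll": -0.109},
    {"delta_pos": [0,0,0.012],"roll": -0.109},
    {"delta_pos": [0,0,0.012],"roll": -0.109},
    {"delta_pos": [0,0,0.012],"roll": -0.109},
    {"delta_pos": [0,0,0.012],"roll": -0.109},
    {"delta_pos": [0,0,0.012],"roll": -0.109},
    {"delta_pos": [0,0,0.012],"roll": -0.109},
    {"delta_pos": [0,0,0.012],"roll": -0.109},
  ],
  jaw=1,
  squeeze=20,
)

```text
t: 0.77
ee_pos: [181.4, -597.7, 153.2]
tcp_rot: [180.0, 0.0, -112.8]
ft_force: [0.3, -1.2, -0.5]
opening: 85.4
grasp_force: 0.0
```

```bash
cat > d.py <<'E'
import sys
from h import *
s=arm.observe();T=np.array([float(v) for v in sys.argv[1:4]])
print(round(s['t'],2),s['ee_pos'].round(1),s['tcp_rot'].round(2),s['ft_force'].round(1),round(s['opening'],1),s['grasp_force'],"J",s['joint_positions'].round(0))
print("tool delta mm",(1000*tool_delta(T-s['ee_pos'],s['tcp_rot'][2])).round(1))
E
python3 d.py 490.5 -126.2 100; python3 -c "
from h import *;print(arm.tips_ahead)"
```

```text
0.77 [ 181.4 -597.7  153.2] [ 1.7995e+02  5.0000e-02 -1.1285e+02] [ 0.3 -1.2 -0.5] 85.4 0.0 J [-58.  27.  -7.  -0. -56.  35.]
tool delta mm [-554.5 -101.7   53.2]
19.0
```

Request:
drive_tool(
  commands=[
    {"delta_pos": [-0.0308,-0.00565,0.003]},
    {"delta_pos": [-0.0308,-0.00565,0.003]},
    {"delta_pos": [-0.0308,-0.00565,0.003]},
    {"delta_pos": [-0.0308,-0.00565,0.003]},
    {"delta_pos": [-0.0308,-0.00565,0.003]},
    {"delta_pos": [-0.0308,-0.00565,0.003]},
    {"delta_pos": [-0.0308,-0.00565,0.003]},
    {"delta_pos": [-0.0308,-0.00565,0.003]},
    {"delta_pos": [-0.0308,-0.00565,0.003]},
    {"delta_pos": [-0.0308,-0.00565,0.003]},
    {"delta_pos": [-0.0308,-0.00565,0.003]},
    {"delta_pos": [-0.0308,-0.00565,0.003]},
    {"delta_pos": [-0.0308,-0.00565,0.003]},
    {"delta_pos": [-0.0308,-0.00565,0.003]},
    {"delta_pos": [-0.0308,-0.00565,0.003]},
    {"delta_pos": [-0.0308,-0.00565,0.003]},
    {"delta_pos": [-0.0308,-0.00565,0.003]},
    {"delta_pos": [-0.0308,-0.00565,0.003]},
    {"delta_pos": [0,0,0]},
  ],
)

```text
schema error: expected keys delta_pos, roll
```

```bash
python3 d.py 490.5 -126.2 28
```

```text
0.77 [ 181.4 -597.7  153.2] [ 1.7995e+02  5.0000e-02 -1.1285e+02] [ 0.3 -1.2 -0.5] 85.4 0.0 J [-58.  27.  -7.  -0. -56.  35.]
tool delta mm [-554.5 -101.7  125.2]
```

Request:
drive_tool(
  commands=[
    {"delta_pos": [-0.0308,-0.00565,0.003],"roll": 0},
    {"delta_pos": [-0.0308,-0.00565,0.003],"roll": 0},
    {"delta_pos": [-0.0308,-0.00565,0.003],"roll": 0},
    {"delta_pos": [-0.0308,-0.00565,0.003],"roll": 0},
    {"delta_pos": [-0.0308,-0.00565,0.003],"roll": 0},
    {"delta_pos": [-0.0308,-0.00565,0.003],"roll": 0},
    {"delta_pos": [-0.0308,-0.00565,0.003],"roll": 0},
    {"delta_pos": [-0.0308,-0.00565,0.003],"roll": 0},
    {"delta_pos": [-0.0308,-0.00565,0.003],"roll": 0},
    {"delta_pos": [-0.0308,-0.00565,0.003],"roll": 0},
    {"delta_pos": [-0.0308,-0.00565,0.003],"roll": 0},
    {"delta_pos": [-0.0308,-0.00565,0.003],"roll": 0},
    {"delta_pos": [-0.0308,-0.00565,0.003],"roll": 0},
    {"delta_pos": [-0.0308,-0.00565,0.003],"roll": 0},
    {"delta_pos": [-0.0308,-0.00565,0.003],"roll": 0},
    {"delta_pos": [-0.0308,-0.00565,0.003],"roll": 0},
    {"delta_pos": [-0.0308,-0.00565,0.003],"roll": 0},
    {"delta_pos": [-0.0308,-0.00565,0.003],"roll": 0},
    {"delta_pos": [0,0,0],"roll": 0},
  ],
)

```text
t: 2.35
ee_pos: [496.1, -124.9, 99.9]
tcp_rot: [-179.9, 0.0, -112.9]
ft_force: [-0.8, -0.9, 0.8]
opening: 85.1
grasp_force: 0.0
```

```bash
python3 d.py 490.5 -126.2 28
```

```text
2.35 [ 496.1 -124.9   99.9] [-1.7991e+02  3.0000e-02 -1.1285e+02] [-0.8 -0.9  0.8] 85.1 0.0 J [  4.  21. -27.   0. -43. -27.]
tool delta mm [ 3.4  4.6 71.9]
```

Request:
drive_tool(
  commands=[
    {"delta_pos": [0.001,0.001,0.012],"roll": 0},
    {"delta_pos": [0.001,0.001,0.012],"roll": 0},
    {"delta_pos": [0.001,0.001,0.012],"roll": 0},
    {"delta_pos": [0,0.001,0.012],"roll": 0},
    {"delta_pos": [0,0,0.012],"roll": 0},
    {"delta_pos": [0,0,0.012],"roll": 0},
    {"delta_pos": [0,0,0],"roll": 0},
    {"delta_pos": [0,0,0],"roll": 0},
  ],
)

```text
t: 3.02
ee_pos: [487.6, -129.6, 27.8]
tcp_rot: [179.9, -0.1, -113.2]
ft_force: [0.1, 0.6, 0.7]
opening: 85.3
grasp_force: 0.0
```

Request:
drive_tool(
  commands=[
    {"delta_pos": [0,0,0],"roll": 0},
    {"delta_pos": [0,0,0],"roll": 0},
    {"delta_pos": [0,0,0],"roll": 0},
    {"delta_pos": [0,0,0],"roll": 0},
    {"delta_pos": [0,0,0],"roll": 0},
    {"delta_pos": [0,0,0],"roll": 0},
    {"delta_pos": [0,0,0],"roll": 0},
  ],
  jaw=0,
  squeeze=20,
)

```text
t: 3.6
ee_pos: [488.9, -129.4, 29.4]
tcp_rot: [-179.9, 0.0, -113.1]
ft_force: [-0.8, -0.2, 6.4]
opening: 55.9
grasp_force: 20.9
```

Request:
drive_tool(
  commands=[
    {"delta_pos": [0,0,0],"roll": 0},
    {"delta_pos": [0,0,0],"roll": 0},
    {"delta_pos": [0,0,0],"roll": 0},
    {"delta_pos": [-0.0035,0,0],"roll": 0.1208},
    {"delta_pos": [0,0,0],"roll": 0.1208},
    {"delta_pos": [0,0,0],"roll": 0.1208},
    {"delta_pos": [0,0,0],"roll": 0.1208},
    {"delta_pos": [0,0,0],"roll": 0.1208},
    {"delta_pos": [0,0,0],"roll": 0.1208},
    {"delta_pos": [0,0,0],"roll": 0.1208},
    {"delta_pos": [0,0,0],"roll": 0.1208},
    {"delta_pos": [0,0,0],"roll": 0.1208},
    {"delta_pos": [0,0,0],"roll": 0.1208},
    {"delta_pos": [0,0,0],"roll": 0.1208},
    {"delta_pos": [0,0,0],"roll": 0.1208},
    {"delta_pos": [0,0,0],"roll": 0.1208},
    {"delta_pos": [0,0,0],"roll": 0},
    {"delta_pos": [0,0,0],"roll": 0},
  ],
  jaw=1,
)

```text
t: 5.1
ee_pos: [489.4, -126.2, 28.1]
tcp_rot: [-180.0, -0.0, 157.1]
ft_force: [0.7, -0.5, 0.0]
opening: 85.2
grasp_force: 0.0
```

Request:
drive_tool(
  commands=[
    {"delta_pos": [0,0,0],"roll": 0},
    {"delta_pos": [0,0,0],"roll": 0},
    {"delta_pos": [0,0,0],"roll": 0},
    {"delta_pos": [0,0,0],"roll": 0},
    {"delta_pos": [0,0,0],"roll": 0},
    {"delta_pos": [0,0,0],"roll": 0},
    {"delta_pos": [0,0,0],"roll": 0},
  ],
  jaw=0,
  squeeze=60,
)

```text
t: 5.68
ee_pos: [489.7, -126.2, 28.9]
tcp_rot: [-180.0, 0.0, 157.0]
ft_force: [-1.5, -0.2, 5.4]
opening: 53.1
grasp_force: 62.9
```

```bash
python3 d.py 505 207.5 120
```

```text
5.68 [ 489.7 -126.2   28.9] [-1.7999e+02  2.0000e-02  1.5696e+02] [-1.5 -0.2  5.4] 53.1 62.915285378694534 J [   4.   27.  -31.    0.  -32. -117.]
tool delta mm [116.5 313.1 -91.1]
```

Request:
drive_tool(
  commands=[
    {"delta_pos": [0,0,-0.015],"roll": 0},
    {"delta_pos": [0,0,-0.02],"roll": 0},
    {"delta_pos": [0,0,-0.02],"roll": 0},
    {"delta_pos": [0,0,-0.02],"roll": 0},
    {"delta_pos": [0,0,-0.02],"roll": 0},
    {"delta_pos": [0.0097,0.0261,0],"roll": 0},
    {"delta_pos": [0.0097,0.0261,0],"roll": 0},
    {"delta_pos": [0.0097,0.0261,0],"roll": 0},
    {"delta_pos": [0.0097,0.0261,0],"roll": 0},
    {"delta_pos": [0.0097,0.0261,0],"roll": 0},
    {"delta_pos": [0.0097,0.0261,0],"roll": 0},
    {"delta_pos": [0.0097,0.0261,0],"roll": 0},
    {"delta_pos": [0.0097,0.0261,0],"roll": 0},
    {"delta_pos": [0.0097,0.0261,0],"roll": 0},
    {"delta_pos": [0.0097,0.0261,0],"roll": 0},
    {"delta_pos": [0.0097,0.0261,0],"roll": 0},
    {"delta_pos": [0.0097,0.0261,0],"roll": 0},
    {"delta_pos": [0,0,0],"roll": 0},
    {"delta_pos": [0,0,0],"roll": 0},
    {"delta_pos": [0,0,0],"roll": 0},
  ],
)

```text
t: 7.35
ee_pos: [504.9, 207.2, 122.7]
tcp_rot: [-179.9, -0.1, 156.9]
ft_force: [0.1, 0.6, -1.6]
opening: 53.2
grasp_force: 63.6
```

```bash
python3 d.py 505 207.5 120; python3 - <<'E'
from h import *
s,_=cams.capture("side");t,_=cams.capture("top")
k=lambda im,x,y:cv2.resize(im[y:y+100,x:x+130],None,fx=3,fy=3,interpolation=cv2.INTER_CUBIC)
cv2.imwrite("pics/hold1.png",np.hstack([k(s,220,200),k(t,160,190)]))
E
```

```text
7.35 [504.9 207.2 122.7] [-1.7993e+02 -6.0000e-02  1.5690e+02] [ 0.1  0.6 -1.6] 53.2 63.55480246245861 J [  39.   22.  -20.   -0.  -48. -152.]
tool delta mm [0.  0.4 2.7]
```

View pics/hold1.png

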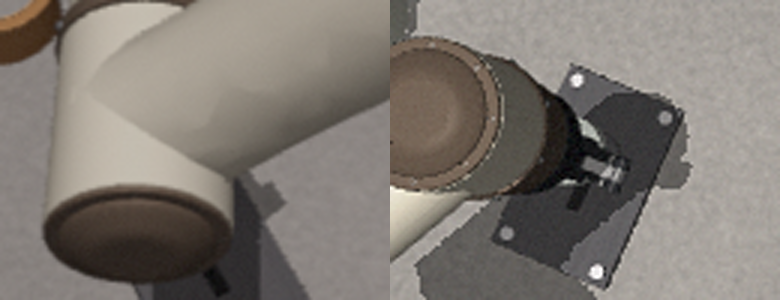

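Request:
drive_tool(
  commands=[
    {"delta_pos": [0,0,0.006],"roll": 0},
    {"delta_pos": [0,0,0.005],"roll": 0},
    {"delta_pos": [0,0,0.002],"roll": 0},
    {"delta_pos": [0,0,0.001],"roll": 0},
    {"delta_pos": [0,0,0.001],"roll": 0},
    {"delta_pos": [0,0,0],"roll": 0},
  ],
)

```text
t: 7.95
ee_pos: [505.5, 207.4, 108.1]
tcp_rot: [-180.0, -0.0, 156.9]
ft_force: [0.1, 0.2, -0.5]
opening: 53.3
grasp_force: 63.6
```

Request:
drive_tool(
  commands=[
    {"delta_pos": [0,0,0.001],"roll": 0},
    {"delta_pos": [0,0,0.001],"roll": 0},
    {"delta_pos": [0,0,0],"roll": 0},
  ],
)

```text
t: 8.2
ee_pos: [505.4, 207.5, 106.2]
tcp_rot: [-180.0, -0.0, 156.9]
ft_force: [-0.4, -0.6, -0.7]
opening: 53.3
grasp_force: 63.6
```

Request:
drive_tool(
  commands=[
    {"delta_pos": [0,0,0.001],"roll": 0},
    {"delta_pos": [0,0,0.001],"roll": 0},
    {"delta_pos": [0,0,0.001],"roll": 0},
    {"delta_pos": [0,0,0],"roll": 0},
  ],
)

```text
t: 8.53
ee_pos: [505.4, 207.5, 103.1]
tcp_rot: [-180.0, -0.0, 156.9]
ft_force: [-0.8, -0.5, -0.6]
opening: 53.1
grasp_force: 63.6
```

Request:
drive_tool(
  commands=[
    {"delta_pos": [0,0,0.001],"roll": 0},
    {"delta_pos": [0,0,0.001],"roll": 0},
    {"delta_pos": [0,0,0.001],"roll": 0},
    {"delta_pos": [0,0,0.001],"roll": 0},
  ],
)

```text
t: 8.87
ee_pos: [505.4, 207.5, 99.2]
tcp_rot: [-180.0, -0.0, 156.9]
ft_force: [-0.9, -0.1, -0.3]
opening: 53.2
grasp_force: 63.6
```

Request:
drive_tool(
  commands=[
    {"delta_pos": [0,0,0.0015],"roll": 0},
    {"delta_pos": [0,0,0.0015],"roll": 0},
    {"delta_pos": [0,0,0.0015],"roll": 0},
    {"delta_pos": [0,0,0.0015],"roll": 0},
    {"delta_pos": [0,0,0.0015],"roll": 0},
    {"delta_pos": [0,0,0.0015],"roll": 0},
  ],
)

```text
t: 9.37
ee_pos: [505.5, 207.6, 90.9]
tcp_rot: [180.0, 0.0, 156.9]
ft_force: [-2.7, -0.4, 5.5]
opening: 52.9
grasp_force: 64.2
```

Request:
drive_tool(
  commands=[
    {"delta_pos": [0,0,0.0015],"roll": 0},
    {"delta_pos": [0,0,0.0015],"roll": 0},
    {"delta_pos": [0,0,0.0015],"roll": 0},
    {"delta_pos": [0,0,0.0015],"roll": 0},
    {"delta_pos": [0,0,0.0015],"roll": 0},
    {"delta_pos": [0,0,0.0015],"roll": 0},
  ],
)

```text
t: 9.87
ee_pos: [505.6, 207.0, 82.1]
tcp_rot: [-179.9, 0.0, 156.9]
ft_force: [-3.9, -3.0, 9.3]
opening: 53.2
grasp_force: 64.6
```

Request:
drive_tool(
  commands=[
    {"delta_pos": [0,0,0.0015],"roll": 0},
    {"delta_pos": [0,0,0.0015],"roll": 0},
    {"delta_pos": [0,0,0.0015],"roll": 0},
    {"delta_pos": [0,0,0.0015],"roll": 0},
    {"delta_pos": [0,0,0.0015],"roll": 0},
    {"delta_pos": [0,0,0.0015],"roll": 0},
    {"delta_pos": [0,0,0.0015],"roll": 0},
    {"delta_pos": [0,0,0.0015],"roll": 0},
  ],
)

```text
t: 10.53
ee_pos: [505.6, 207.2, 69.5]
tcp_rot: [-180.0, 0.0, 156.9]
ft_force: [-2.7, -1.3, 4.7]
opening: 53.1
grasp_force: 64.3
```

Request:
drive_tool(
  commands=[
    {"delta_pos": [0,0,0.0015],"roll": 0},
    {"delta_pos": [0,0,0.0015],"roll": 0},
    {"delta_pos": [0,0,0.0015],"roll": 0},
    {"delta_pos": [0,0,0.0015],"roll": 0},
    {"delta_pos": [0,0,0.0015],"roll": 0},
    {"delta_pos": [0,0,0.0015],"roll": 0},
    {"delta_pos": [0,0,0.0015],"roll": 0},
    {"delta_pos": [0,0,0.0015],"roll": 0},
  ],
)

```text
t: 11.2
ee_pos: [505.5, 207.4, 57.5]
tcp_rot: [-180.0, -0.0, 156.9]
ft_force: [-3.6, -4.2, 6.6]
opening: 53.4
grasp_force: 64.4
```

Request:
drive_tool(
  commands=[
    {"delta_pos": [0,0,0.0015],"roll": 0},
    {"delta_pos": [0,0,0.0015],"roll": 0},
    {"delta_pos": [0,0,0.0015],"roll": 0},
    {"delta_pos": [0,0,0.0015],"roll": 0},
    {"delta_pos": [0,0,0.0015],"roll": 0},
    {"delta_pos": [0,0,0.001],"roll": 0},
  ],
)

```text
t: 11.7
ee_pos: [505.4, 207.7, 48.9]
tcp_rot: [180.0, -0.0, 156.9]
ft_force: [-3.3, -2.5, 5.5]
opening: 53.2
grasp_force: 64.2
```

Request:
drive_tool(
  commands=[
    {"delta_pos": [0,0,0.001],"roll": 0},
    {"delta_pos": [0,0,0.001],"roll": 0},
    {"delta_pos": [0,0,0.0005],"roll": 0},
    {"delta_pos": [0,0,0],"roll": 0},
  ],
)

```text
t: 12.03
ee_pos: [505.3, 207.7, 46.4]
tcp_rot: [-180.0, -0.0, 156.9]
ft_force: [-2.8, -2.7, 4.5]
opening: 53.2
grasp_force: 64.1
```

Request:
drive_tool(
  commands=[
    {"delta_pos": [0,0,0.0005],"roll": 0},
    {"delta_pos": [0,0,0.0005],"roll": 0},
    {"delta_pos": [0,0,0.0005],"roll": 0},
    {"delta_pos": [0,0,0],"roll": 0},
  ],
)

```text
t: 12.37
ee_pos: [505.3, 207.7, 45.9]
tcp_rot: [-180.0, -0.0, 156.9]
ft_force: [-5.0, -3.4, 11.3]
opening: 53.3
grasp_force: 64.8
```

Request:
drive_tool(
  commands=[
    {"delta_pos": [0,0,0.0005],"roll": 0},
    {"delta_pos": [0,0,0],"roll": 0},
  ],
)

```text
t: 12.53
ee_pos: [505.3, 207.8, 45.9]
tcp_rot: [-180.0, 0.0, 156.9]
ft_force: [-6.4, -3.2, 15.1]
opening: 53.3
grasp_force: 65.1
```

Request:
drive_tool(
  commands=[
    {"delta_pos": [0,0,0.0005],"roll": 0},
    {"delta_pos": [0,0,0],"roll": 0},
    {"delta_pos": [0,0,0],"roll": 0},
  ],
)

```text
t: 12.78
ee_pos: [505.3, 207.8, 45.9]
tcp_rot: [180.0, 0.0, 156.9]
ft_force: [-8.3, -3.9, 17.2]
opening: 53.3
grasp_force: 65.4
```

Request:
drive_tool(
  commands=[
    {"delta_pos": [0,0,0],"roll": 0},
    {"delta_pos": [0,0,0],"roll": 0},
    {"delta_pos": [0,0,0],"roll": 0},
    {"delta_pos": [0,0,0],"roll": 0},
    {"delta_pos": [0,0,0],"roll": 0},
  ],
  jaw=1,
)

```text
t: 13.2
ee_pos: [505.9, 208.0, 43.5]
tcp_rot: [180.0, 0.0, 156.9]
ft_force: [-0.5, -0.4, -0.7]
opening: 85.3
grasp_force: 0.0
```

```bash
python3 d.py 533.2 -326.9 120
```

```text
13.2 [505.9 208.   43.5] [1.7996e+02 2.0000e-02 1.5689e+02] [-0.5 -0.4 -0.7] 85.3 0.0 J [  39.   28.  -24.   -0.  -37. -152.]
tool delta mm [-235.1 -481.3  -76.5]
```

Request:
drive_tool(
  commands=[
    {"delta_pos": [0,0,-0.016],"roll": 0},
    {"delta_pos": [0,0,-0.03],"roll": 0},
    {"delta_pos": [0,0,-0.03],"roll": 0},
    {"delta_pos": [-0.0147,-0.0301,0],"roll": 0},
    {"delta_pos": [-0.0147,-0.0301,0],"roll": 0},
    {"delta_pos": [-0.0147,-0.0301,0],"roll": 0},
    {"delta_pos": [-0.0147,-0.0301,0],"roll": 0},
    {"delta_pos": [-0.0147,-0.0301,0],"roll": 0},
    {"delta_pos": [-0.0147,-0.0301,0],"roll": 0},
    {"delta_pos": [-0.0147,-0.0301,0],"roll": 0},
    {"delta_pos": [-0.0147,-0.0301,0],"roll": 0},
    {"delta_pos": [-0.0147,-0.0301,0],"roll": 0},
    {"delta_pos": [-0.0147,-0.0301,0],"roll": 0},
    {"delta_pos": [-0.0147,-0.0301,0],"roll": 0},
    {"delta_pos": [-0.0147,-0.0301,0],"roll": 0},
    {"delta_pos": [-0.0147,-0.0301,0],"roll": 0},
    {"delta_pos": [-0.0147,-0.0301,0],"roll": 0},
    {"delta_pos": [-0.0147,-0.0301,0],"roll": 0},
    {"delta_pos": [-0.0147,-0.0301,0],"roll": 0},
  ],
)

```text
t: 14.78
ee_pos: [532.8, -329.5, 119.5]
tcp_rot: [180.0, 0.0, 156.9]
ft_force: [0.8, 0.4, -0.3]
opening: 85.2
grasp_force: 0.0
```

Request:
drive_tool(
  commands=[
    {"delta_pos": [0,0,0.015],"roll": 0},
    {"delta_pos": [0,0,0.015],"roll": 0},
    {"delta_pos": [0,0,0.01],"roll": 0},
    {"delta_pos": [0,0,0],"roll": 0},
  ],
)

```text
t: 15.12
ee_pos: [531.1, -327.2, 76.8]
tcp_rot: [180.0, -0.3, 156.8]
ft_force: [0.3, -0.3, 0.8]
opening: 85.6
grasp_force: 0.0
```

```bash
python3 d.py 533.2 -326.9 24.5; python3 - <<'E'
from h import *
s,_=cams.capture("side");t,_=cams.capture("top")
k=lambda im,x,y:cv2.resize(im[y:y+75,x:x+100],None,fx=4,fy=4,interpolation=cv2.INTER_CUBIC)
cv2.imwrite("pics/seat1.png",np.hstack([k(s,240,245),k(t,180,205)]))
E
```

```text
15.12 [ 531.1 -327.2   76.8] [180.    -0.31 156.83] [ 0.3 -0.3  0.8] 85.6 0.0 J [-17.  31. -11.  -0. -47. -96.]
tool delta mm [-1.8  1.1 52.3]
```

View pics/seat1.png

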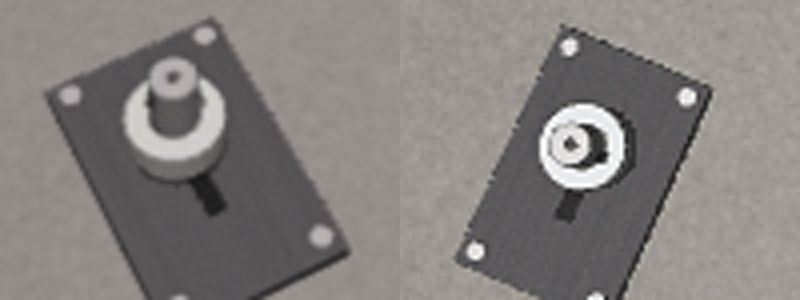

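The thick ring sits flat and centred on the flange (side crop (175,125), top crop (584,145)). Next is the middle one.

Request:
drive_tool(
  commands=[
    {"delta_pos": [-0.0015,0.001,0.014],"roll": 0},
    {"delta_pos": [0,0,0.014],"roll": 0},
    {"delta_pos": [0,0,0.014],"roll": 0},
    {"delta_pos": [0,0,0.009],"roll": 0},
    {"delta_pos": [0,0,0],"roll": 0},
    {"delta_pos": [0,0,0],"roll": 0},
  ],
)

```text
t: 15.72
ee_pos: [534.9, -327.3, 29.3]
tcp_rot: [-180.0, 0.0, 156.9]
ft_force: [0.7, -0.2, 0.3]
opening: 85.6
grasp_force: 0.0
```

Request:
drive_tool(
  commands=[
    {"delta_pos": [0,0,0],"roll": 0},
    {"delta_pos": [0,0,0],"roll": 0},
    {"delta_pos": [0,0,0],"roll": 0},
    {"delta_pos": [0,0,0],"roll": 0},
    {"delta_pos": [0,0,0],"roll": 0},
    {"delta_pos": [0,0,0],"roll": 0},
    {"delta_pos": [0,0,0],"roll": 0},
  ],
  jaw=0,
  squeeze=60,
)

```text
t: 16.3
ee_pos: [535.5, -327.8, 30.6]
tcp_rot: [-180.0, 0.2, 156.9]
ft_force: [-0.1, 1.3, 5.4]
opening: 51.7
grasp_force: 63.1
```

```bash
python3 d.py 505.3 207.6 122
```

```text
16.3 [ 535.5 -327.8   30.6] [-1.7999e+02  1.7000e-01  1.5691e+02] [-0.1  1.3  5.4] 51.7 63.084535603411496 J [-17.  35. -13.   0. -42. -96.]
tool delta mm [237.7 480.7 -91.4]
```

Request:
drive_tool(
  commands=[
    {"delta_pos": [0,0,0],"roll": 0},
    {"delta_pos": [0,0,0],"roll": 0},
    {"delta_pos": [0,0,0],"roll": 0},
    {"delta_pos": [0.002,0,0.005],"roll": 0},
    {"delta_pos": [0,0,0],"roll": 0},
    {"delta_pos": [0,0,0],"roll": 0},
    {"delta_pos": [0,0,0],"roll": 0},
  ],
  jaw=1,
)

```text
t: 16.88
ee_pos: [532.5, -326.6, 23.5]
tcp_rot: [-180.0, -0.0, 156.9]
ft_force: [0.3, 0.1, 0.1]
opening: 85.7
grasp_force: 0.0
```

```bash
python3 d.py 533.2 -326.9 24.5
```

```text
16.88 [ 532.5 -326.6   23.5] [-1.7999e+02 -4.0000e-02  1.5688e+02] [0.3 0.1 0.1] 85.7 0.0 J [-17.  35. -14.   0. -41. -96.]
tool delta mm [-0.8 -0.  -1. ]
```

Request:
drive_tool(
  commands=[
    {"delta_pos": [0,0,0],"roll": 0},
    {"delta_pos": [0,0,0],"roll": 0},
    {"delta_pos": [0,0,0],"roll": 0},
    {"delta_pos": [0,0,0],"roll": 0},
    {"delta_pos": [0,0,0],"roll": 0},
    {"delta_pos": [0,0,0],"roll": 0},
    {"delta_pos": [0,0,0],"roll": 0},
  ],
  jaw=0,
  squeeze=60,
)

```text
t: 17.47
ee_pos: [533.2, -326.7, 24.5]
tcp_rot: [-180.0, 0.1, 156.9]
ft_force: [0.2, 1.6, 4.5]
opening: 52.8
grasp_force: 63.6
```

```bash
python3 d.py 505.3 207.6 122
```

```text
17.47 [ 533.2 -326.7   24.5] [-1.8000e+02  8.0000e-02  1.5689e+02] [0.2 1.6 4.5] 52.8 63.60945074062329 J [-17.  35. -14.   0. -41. -96.]
tool delta mm [235.3 480.5 -97.5]
```

Request:
drive_tool(
  commands=[
    {"delta_pos": [0,0,-0.015],"roll": 0},
    {"delta_pos": [0,0,-0.027],"roll": 0},
    {"delta_pos": [0,0,-0.027],"roll": 0},
    {"delta_pos": [0,0,-0.027],"roll": 0},
    {"delta_pos": [0.0147,0.03,0],"roll": 0},
    {"delta_pos": [0.0147,0.03,0],"roll": 0},
    {"delta_pos": [0.0147,0.03,0],"roll": 0},
    {"delta_pos": [0.0147,0.03,0],"roll": 0},
    {"delta_pos": [0.0147,0.03,0],"roll": 0},
    {"delta_pos": [0.0147,0.03,0],"roll": 0},
    {"delta_pos": [0.0147,0.03,0],"roll": 0},
    {"delta_pos": [0.0147,0.03,0],"roll": 0},
    {"delta_pos": [0.0147,0.03,0],"roll": 0},
    {"delta_pos": [0.0147,0.03,0],"roll": 0},
    {"delta_pos": [0.0147,0.03,0],"roll": 0},
    {"delta_pos": [0.0147,0.03,0],"roll": 0},
    {"delta_pos": [0.0147,0.03,0],"roll": 0},
    {"delta_pos": [0.0147,0.03,0],"roll": 0},
    {"delta_pos": [0.0147,0.03,0],"roll": 0},
    {"delta_pos": [0.0147,0.03,0],"roll": 0},
  ],
)

```text
t: 19.13
ee_pos: [503.8, 208.4, 119.0]
tcp_rot: [-179.9, -0.1, 156.9]
ft_force: [0.6, -0.2, -1.5]
opening: 52.8
grasp_force: 63.1
```

Request:
drive_tool(
  commands=[
    {"delta_pos": [0,0,0.003],"roll": 0},
    {"delta_pos": [0,0,0.003],"roll": 0},
    {"delta_pos": [0,0,0],"roll": 0},
    {"delta_pos": [0,0,0],"roll": 0},
    {"delta_pos": [0,0,0],"roll": 0},
  ],
)

```text
t: 19.55
ee_pos: [504.7, 205.9, 113.5]
tcp_rot: [-179.9, -0.0, 156.8]
ft_force: [0.6, -1.0, -1.4]
opening: 53.1
grasp_force: 63.2
```

```bash
python3 d.py 505.3 207.6 106
```

```text
19.55 [504.7 205.9 113.5] [-1.7995e+02 -3.0000e-02  1.5678e+02] [ 0.6 -1.  -1.4] 53.1 63.17293595377123 J [  39.   22.  -21.   -0.  -47. -152.]
tool delta mm [0.1 1.8 7.5]
```

Request:
drive_tool(
  commands=[
    {"delta_pos": [0,0.0015,0.003],"roll": 0},
    {"delta_pos": [0,0,0.003],"roll": 0},
    {"delta_pos": [0,0,0],"roll": 0},
    {"delta_pos": [0,0,0],"roll": 0},
    {"delta_pos": [0,0,0],"roll": 0},
  ],
)

```text
t: 19.97
ee_pos: [505.5, 208.4, 107.8]
tcp_rot: [-180.0, -0.0, 156.9]
ft_force: [-0.2, 0.5, -0.7]
opening: 52.9
grasp_force: 63.2
```

```bash
python3 d.py 505.3 207.6 103
```

```text
19.97 [505.5 208.4 107.8] [-180.     -0.    156.86] [-0.2  0.5 -0.7] 52.9 63.1770560782752 J [  39.   23.  -21.    0.  -46. -153.]
tool delta mm [-0.2 -0.8  4.8]
```

Request:
drive_tool(
  commands=[
    {"delta_pos": [0,-0.0005,0.001],"roll": 0},
    {"delta_pos": [0,0,0.001],"roll": 0},
    {"delta_pos": [0,0,0.001],"roll": 0},
    {"delta_pos": [0,0,0.001],"roll": 0},
    {"delta_pos": [0,0,0.001],"roll": 0},
    {"delta_pos": [0,0,0],"roll": 0},
  ],
)

```text
t: 20.47
ee_pos: [505.0, 208.0, 102.8]
tcp_rot: [-180.0, -0.0, 156.9]
ft_force: [-1.5, -0.8, 0.1]
opening: 52.9
grasp_force: 63.4
```

Request:
drive_tool(
  commands=[
    {"delta_pos": [0,0,0.001],"roll": 0},
    {"delta_pos": [0,0,0.001],"roll": 0},
    {"delta_pos": [0,0,0],"roll": 0},
  ],
)

```text
t: 20.72
ee_pos: [504.4, 207.7, 100.6]
tcp_rot: [-179.9, -0.1, 156.9]
ft_force: [-2.2, -0.2, -0.1]
opening: 52.6
grasp_force: 63.2
```

Request:
drive_tool(
  commands=[
    {"delta_pos": [0,0,0.0012],"roll": 0},
    {"delta_pos": [0,0,0.0012],"roll": 0},
    {"delta_pos": [0,0,0.0012],"roll": 0},
    {"delta_pos": [0,0,0.0012],"roll": 0},
    {"delta_pos": [0,0,0.0012],"roll": 0},
  ],
)

```text
t: 21.13
ee_pos: [504.4, 207.7, 94.4]
tcp_rot: [-179.9, -0.1, 156.9]
ft_force: [-5.9, 0.1, 2.9]
opening: 53.0
grasp_force: 63.5
```

Request:
drive_tool(
  commands=[
    {"delta_pos": [0,0,0.0012],"roll": 0},
    {"delta_pos": [0,0,0.0012],"roll": 0},
    {"delta_pos": [0,0,0.0012],"roll": 0},
    {"delta_pos": [0,0,0.0012],"roll": 0},
    {"delta_pos": [0,0,0.0012],"roll": 0},
    {"delta_pos": [0,0,0.0012],"roll": 0},
    {"delta_pos": [0,0,0.0012],"roll": 0},
    {"delta_pos": [0,0,0.0012],"roll": 0},
  ],
)

```text
t: 21.8
ee_pos: [504.3, 207.9, 85.9]
tcp_rot: [-179.9, -0.1, 156.9]
ft_force: [-9.0, -0.6, 8.3]
opening: 52.8
grasp_force: 64.2
```

Request:
drive_tool(
  commands=[
    {"delta_pos": [0.0009,-0.0004,0.0012],"roll": 0},
    {"delta_pos": [0,0,0.0012],"roll": 0},
    {"delta_pos": [0,0,0.0012],"roll": 0},
    {"delta_pos": [0,0,0.0012],"roll": 0},
    {"delta_pos": [0,0,0.0012],"roll": 0},
    {"delta_pos": [0,0,0.0012],"roll": 0},
  ],
)

```text
t: 22.3
ee_pos: [504.2, 207.8, 79.2]
tcp_rot: [-179.9, 0.0, 156.9]
ft_force: [-6.2, -2.6, 10.9]
opening: 52.6
grasp_force: 64.6
```

Request:
drive_tool(
  commands=[
    {"delta_pos": [0,0,0.0012],"roll": 0},
    {"delta_pos": [0,0,0.0012],"roll": 0},
    {"delta_pos": [0,0,0.0012],"roll": 0},
    {"delta_pos": [0,0,0.0012],"roll": 0},
    {"delta_pos": [0,0,0.0012],"roll": 0},
    {"delta_pos": [0,0,0.001],"roll": 0},
    {"delta_pos": [0,0,0.001],"roll": 0},
  ],
)

```text
t: 22.88
ee_pos: [504.2, 207.6, 71.0]
tcp_rot: [-179.9, 0.0, 156.9]
ft_force: [-6.2, -2.0, 8.5]
opening: 52.9
grasp_force: 64.3
```

Request:
drive_tool(
  commands=[
    {"delta_pos": [0,0,0.001],"roll": 0},
    {"delta_pos": [0,0,0.001],"roll": 0},
    {"delta_pos": [0,0,0.001],"roll": 0},
    {"delta_pos": [0,0,0.001],"roll": 0},
    {"delta_pos": [0,0,0.0005],"roll": 0},
  ],
)

```text
t: 23.3
ee_pos: [504.0, 207.1, 65.5]
tcp_rot: [-179.9, -0.0, 156.9]
ft_force: [-4.0, -5.4, 7.9]
opening: 53.1
grasp_force: 64.0
```

Request:
drive_tool(
  commands=[
    {"delta_pos": [0,0,0.0005],"roll": 0},
    {"delta_pos": [0,0,0.0005],"roll": 0},
    {"delta_pos": [0,0,0],"roll": 0},
  ],
)

```text
t: 23.55
ee_pos: [504.0, 207.1, 65.4]
tcp_rot: [-179.9, -0.0, 156.9]
ft_force: [-5.1, -6.0, 8.8]
opening: 53.0
grasp_force: 64.3
```

Request:
drive_tool(
  commands=[
    {"delta_pos": [0,0,0.0007],"roll": 0},
    {"delta_pos": [0,0,0.0007],"roll": 0},
    {"delta_pos": [0,0,0],"roll": 0},
    {"delta_pos": [0,0,0],"roll": 0},
  ],
)

```text
t: 23.88
ee_pos: [504.0, 207.1, 65.3]
tcp_rot: [-179.9, 0.0, 156.9]
ft_force: [-7.7, -5.9, 17.3]
opening: 52.7
grasp_force: 65.2
```

Seated: the height has stopped changing and the force is rising. I'll release and go for the thin one.

Request:
drive_tool(
  commands=[
    {"delta_pos": [0,0,0],"roll": 0},
    {"delta_pos": [0,0,0],"roll": 0},
    {"delta_pos": [0,0,0],"roll": 0},
    {"delta_pos": [0,0,0],"roll": 0},
    {"delta_pos": [0,0,0],"roll": 0},
  ],
  jaw=1,
)

```text
t: 24.3
ee_pos: [504.8, 208.7, 62.9]
tcp_rot: [179.9, 0.0, 156.9]
ft_force: [0.6, -1.0, 0.5]
opening: 85.5
grasp_force: 0.0
```

```bash
python3 d.py 581.3 -212 120
```

```text
24.3 [504.8 208.7  62.9] [1.7994e+02 3.0000e-02 1.5689e+02] [ 0.6 -1.   0.5] 85.5 0.0 J [  39.   27.  -24.    0.  -40. -153.]
tool delta mm [-235.5 -356.9  -57.1]
```

Request:
drive_tool(
  commands=[
    {"delta_pos": [0,0,-0.016],"roll": 0},
    {"delta_pos": [0,0,-0.021],"roll": 0},
    {"delta_pos": [0,0,-0.021],"roll": 0},
    {"delta_pos": [-0.0168,-0.0255,0],"roll": 0},
    {"delta_pos": [-0.0168,-0.0255,0],"roll": 0},
    {"delta_pos": [-0.0168,-0.0255,0],"roll": 0},
    {"delta_pos": [-0.0168,-0.0255,0],"roll": 0},
    {"delta_pos": [-0.0168,-0.0255,0],"roll": 0},
    {"delta_pos": [-0.0168,-0.0255,0],"roll": 0},
    {"delta_pos": [-0.0168,-0.0255,0],"roll": 0},
    {"delta_pos": [-0.0168,-0.0255,0],"roll": 0},
    {"delta_pos": [-0.0168,-0.0255,0],"roll": 0},
    {"delta_pos": [-0.0168,-0.0255,0],"roll": 0},
    {"delta_pos": [-0.0168,-0.0255,0],"roll": 0},
    {"delta_pos": [-0.0168,-0.0255,0],"roll": 0},
    {"delta_pos": [-0.0168,-0.0255,0],"roll": 0},
    {"delta_pos": [-0.0168,-0.0255,0],"roll": 0},
    {"delta_pos": [0,0,0.02],"roll": 0},
    {"delta_pos": [0,0,0.02],"roll": 0},
    {"delta_pos": [0,0,0.015],"roll": 0},
  ],
)

```text
t: 25.97
ee_pos: [580.0, -213.3, 64.3]
tcp_rot: [180.0, -0.0, 156.8]
ft_force: [0.1, -0.1, 0.3]
opening: 85.4
grasp_force: 0.0
```

Request:
drive_tool(
  commands=[
    {"delta_pos": [0,0,0.015],"roll": 0},
    {"delta_pos": [0,0,0.015],"roll": 0},
    {"delta_pos": [0,0,0],"roll": 0},
    {"delta_pos": [0,0,0],"roll": 0},
    {"delta_pos": [0,0,0],"roll": 0},
    {"delta_pos": [0,0,0],"roll": 0},
  ],
)

```text
t: 26.47
ee_pos: [581.3, -212.7, 37.3]
tcp_rot: [180.0, 0.1, 156.9]
ft_force: [0.2, -0.1, -0.3]
opening: 85.2
grasp_force: 0.0
```

```bash
python3 d.py 581.3 -212 22; python3 - <<'E'
from h import *
s,_=cams.capture("side");t,_=cams.capture("top")
k=lambda im,x,y:cv2.resize(im[y:y+75,x:x+100],None,fx=4,fy=4,interpolation=cv2.INTER_CUBIC)
cv2.imwrite("pics/seat2.png",np.hstack([k(s,240,245),k(t,180,205)]))
E
```

```text
26.47 [ 581.3 -212.7   37.3] [1.7997e+02 1.4000e-01 1.5690e+02] [ 0.2 -0.1 -0.3] 85.2 0.0 J [  -5.   34.  -14.    0.  -42. -108.]
tool delta mm [ 0.3  0.6 15.3]
```

View pics/seat2.png

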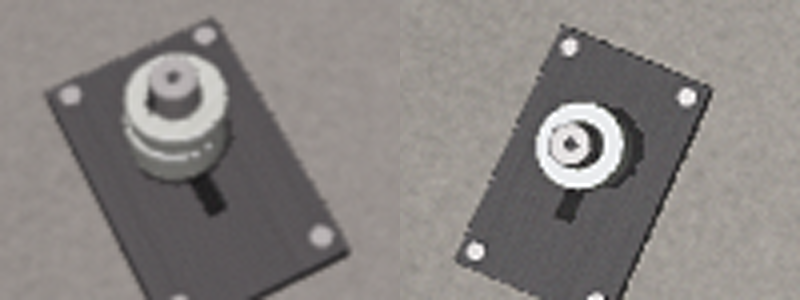

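Both rings are stacked and level with a tight seam (side crop (175,155)), and the spindle tip hasn't moved (top crop (571,144)). Now I'll grasp the thin one.

Request:
drive_tool(
  commands=[
    {"delta_pos": [0,0.0003,0.008],"roll": 0},
    {"delta_pos": [0,0,0.006],"roll": 0},
    {"delta_pos": [0,0,0],"roll": 0},
    {"delta_pos": [0,0,0],"roll": 0},
    {"delta_pos": [0,0,0],"roll": 0},
  ],
)

```text
t: 26.98
ee_pos: [580.4, -212.3, 21.9]
tcp_rot: [-180.0, -0.0, 156.9]
ft_force: [1.2, 0.8, -1.1]
opening: 85.7
grasp_force: 0.0
```

```bash
python3 d.py 581.3 -212 22
```

```text
26.98 [ 580.4 -212.3   21.9] [-1.7999e+02 -2.0000e-02  1.5688e+02] [ 1.2  0.8 -1.1] 85.7 0.0 J [  -5.   35.  -15.    0.  -40. -108.]
tool delta mm [-0.7  0.6 -0.1]
```

Request:
drive_tool(
  commands=[
    {"delta_pos": [-0.0005,0,0],"roll": 0},
    {"delta_pos": [0,0,0],"roll": 0},
    {"delta_pos": [0,0,0],"roll": 0},
    {"delta_pos": [0,0,0],"roll": 0},
    {"delta_pos": [0,0,0],"roll": 0},
    {"delta_pos": [0,0,0],"roll": 0},
    {"delta_pos": [0,0,0],"roll": 0},
  ],
  jaw=0,
  squeeze=60,
)

```text
t: 27.57
ee_pos: [581.3, -212.6, 23.3]
tcp_rot: [180.0, 0.1, 156.9]
ft_force: [-1.9, 0.1, 6.2]
opening: 52.5
grasp_force: 61.8
```

```bash
python3 d.py 504.6 207.6 122
```

```text
27.57 [ 581.3 -212.6   23.3] [1.800e+02 6.000e-02 1.569e+02] [-1.9  0.1  6.2] 52.5 61.75006018951535 J [  -5.   35.  -15.    0.  -40. -108.]
tool delta mm [235.4 356.4 -98.7]
```

Request:
drive_tool(
  commands=[
    {"delta_pos": [0,0,-0.015],"roll": 0},
    {"delta_pos": [0,0,-0.027],"roll": 0},
    {"delta_pos": [0,0,-0.027],"roll": 0},
    {"delta_pos": [0,0,-0.026],"roll": 0},
    {"delta_pos": [0.0168,0.0255,0],"roll": 0},
    {"delta_pos": [0.0168,0.0255,0],"roll": 0},
    {"delta_pos": [0.0168,0.0255,0],"roll": 0},
    {"delta_pos": [0.0168,0.0255,0],"roll": 0},
    {"delta_pos": [0.0168,0.0255,0],"roll": 0},
    {"delta_pos": [0.0168,0.0255,0],"roll": 0},
    {"delta_pos": [0.0168,0.0255,0],"roll": 0},
    {"delta_pos": [0.0168,0.0255,0],"roll": 0},
    {"delta_pos": [0.0168,0.0255,0],"roll": 0},
    {"delta_pos": [0.0168,0.0255,0],"roll": 0},
    {"delta_pos": [0.0168,0.0255,0],"roll": 0},
    {"delta_pos": [0.0168,0.0255,0],"roll": 0},
    {"delta_pos": [0.0168,0.0255,0],"roll": 0},
    {"delta_pos": [0.0168,0.0245,0],"roll": 0},
    {"delta_pos": [0,0,0],"roll": 0},
  ],
)

```text
t: 29.15
ee_pos: [504.3, 211.6, 117.4]
tcp_rot: [179.9, 0.1, 157.2]
ft_force: [-0.3, -1.0, -0.5]
opening: 52.8
grasp_force: 62.9
```

Request:
drive_tool(
  commands=[
    {"delta_pos": [0,0,0.003],"roll": 0},
    {"delta_pos": [0,0,0.003],"roll": 0},
    {"delta_pos": [0,0,0.002],"roll": 0},
    {"delta_pos": [0,0,0],"roll": 0},
    {"delta_pos": [0,0,0],"roll": 0},
    {"delta_pos": [0,0,0],"roll": 0},
    {"delta_pos": [0,0,0],"roll": 0},
    {"delta_pos": [0,0,0],"roll": 0},
  ],
)

```text
t: 29.82
ee_pos: [504.6, 207.0, 109.2]
tcp_rot: [180.0, 0.0, 156.8]
ft_force: [-0.1, -0.1, 0.2]
opening: 52.8
grasp_force: 62.9
```

```bash
python3 d.py 504.6 207.6 103
```

```text
29.82 [504.6 207.  109.2] [1.7999e+02 1.0000e-02 1.5684e+02] [-0.1 -0.1  0.2] 52.8 62.91821898892522 J [  39.   23.  -21.    0.  -46. -152.]
tool delta mm [0.2 0.5 6.2]
```

Request:
drive_tool(
  commands=[
    {"delta_pos": [0,0.0004,0.002],"roll": 0},
    {"delta_pos": [0,0,0.002],"roll": 0},
    {"delta_pos": [0,0,0.001],"roll": 0},
    {"delta_pos": [0,0,0.001],"roll": 0},
    {"delta_pos": [0,0,0.001],"roll": 0},
    {"delta_pos": [0,0,0],"roll": 0},
  ],
)

```text
t: 30.32
ee_pos: [504.4, 207.6, 101.8]
tcp_rot: [-180.0, -0.0, 156.9]
ft_force: [-0.5, 0.6, -0.2]
opening: 52.8
grasp_force: 62.9
```

Request:
drive_tool(
  commands=[
    {"delta_pos": [0,0,0.001],"roll": 0},
    {"delta_pos": [0,0,0.001],"roll": 0},
    {"delta_pos": [0,0,0.001],"roll": 0},
    {"delta_pos": [0,0,0],"roll": 0},
  ],
)

```text
t: 30.65
ee_pos: [504.5, 207.6, 98.9]
tcp_rot: [-180.0, -0.0, 156.9]
ft_force: [-0.7, -0.3, -0.5]
opening: 52.9
grasp_force: 62.9
```

On. The seat is at a TCP height of about 81.3.

Request:
drive_tool(
  commands=[
    {"delta_pos": [0,0,0.0012],"roll": 0},
    {"delta_pos": [0,0,0.0012],"roll": 0},
    {"delta_pos": [0,0,0.0012],"roll": 0},
    {"delta_pos": [0,0,0.0012],"roll": 0},
    {"delta_pos": [0,0,0.0012],"roll": 0},
    {"delta_pos": [0,0,0.0012],"roll": 0},
  ],
)

```text
t: 31.15
ee_pos: [504.6, 207.6, 91.8]
tcp_rot: [-180.0, -0.0, 156.9]
ft_force: [0.2, 0.6, -0.5]
opening: 52.6
grasp_force: 62.9
```

Request:
drive_tool(
  commands=[
    {"delta_pos": [0,0,0.0012],"roll": 0},
    {"delta_pos": [0,0,0.0012],"roll": 0},
    {"delta_pos": [0,0,0.0012],"roll": 0},
    {"delta_pos": [0,0,0.0012],"roll": 0},
    {"delta_pos": [0,0,0.0012],"roll": 0},
  ],
)

```text
t: 31.57
ee_pos: [505.0, 207.9, 86.5]
tcp_rot: [180.0, 0.0, 156.9]
ft_force: [-0.6, 0.1, 3.7]
opening: 52.9
grasp_force: 63.5
```

Request:
drive_tool(
  commands=[
    {"delta_pos": [0,0,0.001],"roll": 0},
    {"delta_pos": [0,0,0.001],"roll": 0},
    {"delta_pos": [0,0,0.0007],"roll": 0},
    {"delta_pos": [0,0,0],"roll": 0},
  ],
)

```text
t: 31.9
ee_pos: [504.9, 207.9, 83.2]
tcp_rot: [180.0, 0.0, 156.9]
ft_force: [-0.2, 0.3, 2.4]
opening: 52.9
grasp_force: 63.3
```

Request:
drive_tool(
  commands=[
    {"delta_pos": [0,0,0.0007],"roll": 0},
    {"delta_pos": [0,0,0.0007],"roll": 0},
    {"delta_pos": [0,0,0.0007],"roll": 0},
    {"delta_pos": [0,0,0],"roll": 0},
  ],
)

```text
t: 32.23
ee_pos: [504.8, 207.9, 81.4]
tcp_rot: [180.0, 0.0, 156.9]
ft_force: [-0.3, 0.7, 4.1]
opening: 52.7
grasp_force: 63.5
```

Request:
drive_tool(
  commands=[
    {"delta_pos": [0,0,0.0006],"roll": 0},
    {"delta_pos": [0,0,0.0006],"roll": 0},
    {"delta_pos": [0,0,0],"roll": 0},
  ],
)

```text
t: 32.48
ee_pos: [504.9, 207.9, 81.3]
tcp_rot: [180.0, 0.0, 156.9]
ft_force: [-1.9, 1.1, 11.0]
opening: 52.6
grasp_force: 64.3
```

Seated at 81.3. One more light press, then release, retreat and look.

Request:
drive_tool(
  commands=[
    {"delta_pos": [0,0,0.0006],"roll": 0},
    {"delta_pos": [0,0,0],"roll": 0},
    {"delta_pos": [0,0,0],"roll": 0},
  ],
)

```text
t: 32.73
ee_pos: [504.9, 207.9, 81.2]
tcp_rot: [180.0, 0.1, 156.9]
ft_force: [-3.5, -0.6, 15.7]
opening: 53.0
grasp_force: 64.6
```

Request:
drive_tool(
  commands=[
    {"delta_pos": [0,0,0],"roll": 0},
    {"delta_pos": [0,0,0],"roll": 0},
    {"delta_pos": [0,0,0],"roll": 0},
    {"delta_pos": [0,0,0],"roll": 0},
    {"delta_pos": [0,0,0],"roll": 0},
    {"delta_pos": [0,0,-0.015],"roll": 0},
    {"delta_pos": [0,0,-0.025],"roll": 0},
    {"delta_pos": [0,0,-0.025],"roll": 0},
    {"delta_pos": [-0.014,-0.025,0],"roll": 0},
    {"delta_pos": [-0.014,-0.025,0],"roll": 0},
    {"delta_pos": [-0.014,-0.025,0],"roll": 0},
    {"delta_pos": [-0.014,-0.025,0],"roll": 0},
    {"delta_pos": [-0.014,-0.025,0],"roll": 0},
    {"delta_pos": [-0.014,-0.025,0],"roll": 0},
    {"delta_pos": [-0.014,-0.025,0],"roll": 0},
    {"delta_pos": [-0.014,-0.025,0],"roll": 0},
    {"delta_pos": [-0.014,-0.025,0],"roll": 0},
    {"delta_pos": [-0.014,-0.025,0],"roll": 0},
    {"delta_pos": [0,0,0],"roll": 0},
    {"delta_pos": [0,0,0],"roll": 0},
  ],
  jaw=1,
)

```text
t: 34.4
ee_pos: [534.8, -78.6, 143.8]
tcp_rot: [-180.0, -0.1, 156.7]
ft_force: [0.4, -0.4, -0.1]
opening: 85.4
grasp_force: 0.0
```

```bash
python3 - <<'E'
from h import *
s,_=cams.capture("side");t,_=cams.capture("top")
k=lambda im,x,y:cv2.resize(im[y:y+75,x:x+100],None,fx=4,fy=4,interpolation=cv2.INTER_CUBIC)
cv2.imwrite("pics/seat3.png",np.hstack([k(s,240,235),k(t,180,205)]))
a=centroid(t,(225.5,241),14,150);b=[centroid(s,(283,266),14,th) for th in(150,170)]
print(a,b,[tri(a[0],x[0]).round(1) for x in b])
E
```

```text
(array([229.44797707, 238.89549446]), array([24.6, 32.2]), array([229.18181818, 239.11279461])) [(array([282.46857548, 267.22353935]), array([21.3, 25.2]), array([282.52971576, 266.96899225])), (array([282.69930649, 267.15335083]), array([20.9, 24.5]), array([282.75144509, 266.9132948 ]))] [array([513.9, 198.2,  48.6]), array([513.6, 198. ,  49. ])]
```

View pics/seat3.png

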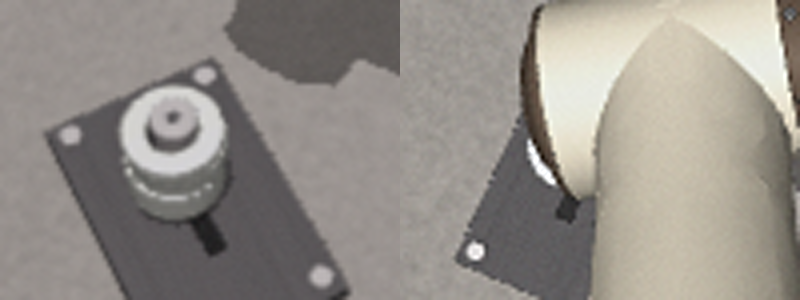

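The side view shows all three rings stacked level with tight seams and the spindle tip standing clear (crop (174,130)). The seating heights match 20, 44 and 61 mm, so I'm handing in.

```bash
python3 -c "
from h import *
print(proj('side',[505,207.6,72]))
print(order.finish_job())"
```

```text
[[283.58251926 267.06298628]]
the job is handed in; nothing more can be done
None
```

All three spacers are on the spindle in order (thick, middle, thin). Each was pressed home at about 15–17 N, and the last side view shows a level stack with tight seams. The job is handed in; no verdict came back.

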